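Load and lock a moulding in the trimming jig

ROBOT

A 6-joint arm with a two-finger parallel gripper is mounted at the origin on the work surface. World frame = base frame: x ahead of the robot, y to its left, z up, the work surface at z = 0. Lengths are in mm, angles in rad, forces in N, time in s.
With the tool pointing down it reaches from about 350 to 775 mm from the base axis. Payload 7.3 kg.
Tool frame: the origin (TCP) lies at the centre of the arm's flange, where the gripper is bolted on; the fingertips stand 178 mm ahead of it and the grasp point (between the pads) lies 159 mm ahead of it; z points along the fingers, y is the line along which they close (so a half turn about z gives the same grasp; the last joint's range is limited). The gripper opens to 92 mm and grips with 3 to 60 N. Pads are 19 mm wide; open, the fingers measure 130 mm over their backs; the gripper's body (75 mm by 190 mm) begins 47 mm behind the grasp point.
Start: joints at [1.02, 0.342, 1.524, -0, 1.275, -0.146], TCP at [206.742, 482.582, 404.741] pointing down, gripper open.
Joint ranges: [-2.53, 2.53], [-0.77, 2.02], [0.04, 2.7], [-1, 4.14], [0.28, 2.66], [-3.11, 3.11]. Speed limits (rad/s): [2.57, 2.57, 3.14, 3.14, 3.14, 3.14].

INTERFACE

Orientations are given as [roll, pitch, yaw] about the fixed x, y, z axes, in that order (R = Rz(yaw) Ry(pitch) Rx(roll)).
In Python, from plant import * gives the robot as it stands. The module is installed in compiled form; this text tells all that it offers.
- The arm moves only by the shell command python3 -m inch 'ROWS'. ROWS is JSON, a list of rows, each a list of 5 numbers: the shift along the tool's x, y, z in m, then the turn about the tool's z in rad, then the opening, from 0 (shut) to 1 (fully open). In form: [[tx, ty, tz, spin, claw], ...]. A call has 1 to 8 rows; each row is the pose to reach, as a shift and turn from the pose commanded when the call began, along the tool's axes at that moment; what a row does not reach only later rows make up. A row lasts 1/12 s, in which the tool goes at most 41.7 mm and 7.16 degrees, less where a joint would pass 70% of its speed; a pose out of reach is approached as far as the arm can. A call with a gripper value outside its range is refused whole. The fingers move at their own pace and stop on an object; the grip force is fixed at half the most. Time passes only in rows, so rows that repeat a pose let the fingers close. It gives the time, the measured TCP pose, the force, the opening and the grip force at its end, in the units of the state.
- get_obs(): the state, without advancing time (a new reading comes with each control period).
- capture(name): name is "side" or "top"; returns a dict with "color" (480x640x3 uint8, red, green, blue), "intrinsics" (3x3 intrinsics, pixels), "distortion" ([k1, k2, p1, p2, k3] as OpenCV has them; the pictures are not rectified), "pose" (4x4, takes a point from camera to world coordinates). Camera axes: x right, y down, z forward; pixel columns grow to the right and rows downward; lengths in mm; the calibration is good to about 2 mm. A picture is of the moment at which its call begins. There is no depth.
- close_job(): hands the job in; it is judged then, once.
Trained networks look in a picture, given as the dict that the camera call returned (one of the last four; its "shot" number tells which), for a name from the list of things; names that differ only in an ending like _2 or _b are one class to them, and where a whole thing is asked for, a point or a joint stands for the part that bears it (a point fixed in the world has none). Each returns a list of dicts, best first, with "conf" (0 to 1); they miss things now and then, are a little off and sometimes report something else, mostly with a low value. They report only what shows in the picture. A call takes as long as a camera call. They do not tell look-alikes from the thing itself.
- look_for(picture, target): "rect" ([centre column, centre row, width, height] in pixels, round what is visible of it).
- trace(picture, target): "pixels" (480x640 bool, what is visible of it) and "rect" ([centre column, centre row, width, height] in pixels, round what is visible of it).
- tip_of(picture, target): "centre" ([column, row] in pixels: a listed point, or the origin of a listed thing).
The state is a dict: "time": time; "joint_positions": joint angles; "dq": joint speeds; "tau": joint torques, N m; "tool_pos": TCP position; "tcp_rot": TCP orientation; "contact_force": force on the tool from outside, world axes, zero at the start; "moment": the same for the moment, N m; "grip_width": finger opening in mm; "finger_force": force on a finger pad.
Only numpy, scipy, OpenCV 4.12 (cv2) and the standard library are available. Lean on these libraries where they do the work, as an engineer would, in place of code of your own. Each camera call takes 0.05 s, during which the arm holds its last target. There are 200 camera calls.

TASK

Slide the black moulding along its channel in the trimming jig, under the green bridge, until it is fully home against the end stop. Then use the blue-handled key (not the fingers) to turn both captive clamp screws fully shut, so that their yellow tabs lie across behind the moulding. Finally stand the key upright back on its green mat, and leave the things lying around undisturbed.

Things in the scene. Friction and masses are not known exactly. Their poses are not given: they have to be found in the camera images.
- jig: fixed trimming jig, metal base plate 200 x 190 x 12 mm. Origin: centre of the plate's underside; x runs along the channel to the end stop (away from the robot at yaw 0), y to the left, z up. Two dark rails 6 mm high, 70 mm apart, centred on y = 0, guide the moulding on the plate's top (z = 12 mm). Clamp screw axes at x = -18 mm, y = +66 and -66 mm
- stop_face (a point): middle of the end stop's face, which the moulding's front meets: jig x = 80 mm, z = 32 mm. The stop's top is at jig z = 48 mm. Axes as the jig's
- bridge (a point): middle of the green bridge's underside, 57 mm above the bench: the bridge spans the channel, 36 mm along x, 102 mm along y, 8 mm thick, on pillars 74 mm apart inside. Axes as the jig's
- moulding: black plastic moulding to load, 90 (x) x 66 (y) x 40 mm high, 0.2 kg, loose between the jig's rails. Origin: centre of its underside; its x is the jig's x. A grip boss 30 (x) x 26 (y) mm stands on its rear half, centred at x = -26 mm, from 40 to 64 mm high; it does not go under the bridge. Fully home: origin at jig x = 35 mm, z = 12 mm; it starts 55 to 75 mm short of that
- left_screw (a joint): turn of the left clamp screw (jig y = +66 mm), rad: 0 = open, the yellow tab points back along the jig's -x; it grows anticlockwise seen from above to the stop at 1.57 = shut, the tab points across the channel (jig -y). Starts 0 to 0.3. Stiff: about 0.12 N m
- right_screw (a joint): turn of the right clamp screw (jig y = -66 mm), rad: 0 = open, the yellow tab points back along the jig's -x; it grows clockwise seen from above to the stop at 1.57 = shut, the tab points across the channel (jig +y). Starts 0 to 0.3. Stiff: about 0.12 N m
- left_head (a point): left clamp screw: point on its axis on the flat top of its steel barrel (30 mm diameter), 58 mm above the bench; turns with joint left_screw about its z. A red tongue 32 (x) x 8 (y) mm with a rounded top rises 10.5 mm above this point. Yellow tab 12 mm wide along its -x, reaching 50 mm from the axis, 26 to 36 mm below this point
- right_head (a point): right clamp screw, the same shape as the left one, turns with joint right_screw
- key: loose T-handled key standing upright, 88 mm tall, 0.28 kg. Origin: centre of its foot's underside; z up. Foot 44 x 44 mm with a groove along its x right across the underside, 12 mm wide and 12 mm deep, that drops over a screw's tongue. Blue bar handle along its x, 70 (x) x 16 (y) mm, from z = 60 to 88 mm, parallel to the groove. Half a turn about z changes nothing
- mat: fixed green mat of 120 x 120 x 3 mm on the bench, on which the key stands. Origin: centre of its underside
- calculator: bystander: grey desk calculator lying flat, 145 x 82 x 14 mm. Origin: centre of its underside
- spare: bystander: a second black moulding like the first, standing on the bench. Origin: centre of its underside
- nippers: bystander: side cutters with blue handles lying flat, 155 mm long along x, 12 mm high. Origin: at their pivot, on the bench
Not all that is in view belongs to the job. What is shaped like the moulding but red is not meant. Leave any red look-alike of the key alone.

How it is judged (in metres and radians):
On the way, in this order (a step that is already met when the one before it is completed fails the run):
1. the moulding is fully home against the end stop (x of moulding in the frame of jig above 0.031 m and z of moulding in the frame of jig below 0.016 m), for 0.2 s.
2. both clamp screws are shut (value of joint each of left_screw, right_screw above 1.35 rad), for 0.2 s.
At the end, for the whole second after the job is handed in: The moulding lies flat on the jig plate within 4 mm of fully home, both clamp screws are turned to more than 1.35 rad (of 1.57), and the key stands upright (within 0.1 rad) on its mat, its centre within 50 mm of the mat's centre along each side, everything at rest (all of step 1 and all of step 2 and x of key in the frame of mat between -0.05 and 0.05 m and y of key in the frame of mat between -0.05 and 0.05 m and z of key in the frame of mat below 0.008 m and angle between key's own z axis and vertical below 0.1 rad and linear speed of each of key, moulding below 0.02 m/s); the robot touches nothing.
It fails at once if a clamp screw is pushed with the fingers or the arm instead of the key (more than 2 N) (contact force between any of the fingers, the arm and left_screw above 2 N or contact force between any of the fingers, the arm and right_screw above 2 N).
It fails at once if a bystander (calculator, spare moulding or nippers) is moved more than 20 mm (distance of any of calculator, spare, nippers from where it was at the start of the episode above 0.02 m).
It also fails if it takes over 72 s, if anything falls off the work surface, if the arm or the gripper's body presses on something with over 40 N, if the wrist force passes 120 N, or if a joint passes its speed limit or range.

## Working session

There is one attempt and no reset: what is moved stays moved. The work goes in short steps, Python scripts to look and compute and a shell command to move; the robot and the scene stay as the last step left them, time stands still between calls to the robot, and variables do not carry over. Pictures are saved under pics/ and viewed, at most 10 in all, crops included, and the job is handed in when it is done.

```bash
mkdir -p pics
cat > h.py <<'E'
from plant import *
import numpy as np, cv2
def ray(p,uv):
    K=np.array(p["intrinsics"],float);d=np.array(p["distortion"],float);T=np.array(p["pose"])
    n=cv2.undistortPoints(np.array([[uv]],float),K,d)[0,0]
    return T[:3,3],T[:3,:3]@np.array([n[0],n[1],1.])
def atz(p,uv,z):
    o,d=ray(p,uv);return (o+d*(z-o[2])/d[2])
def proj(p,X):
    T=np.linalg.inv(np.array(p["pose"]));r=cv2.Rodrigues(T[:3,:3])[0]
    return cv2.projectPoints(np.array(X,float).reshape(-1,3),r,T[:3,3],np.array(p["intrinsics"],float),np.array(p["distortion"],float))[0][:,0]
def save(p,n): cv2.imwrite("pics/"+n+".png",p["color"][:,:,::-1])
E
python3 - <<'E'
from h import *
o=get_obs();print(o)
Z=dict(jig=0,stop_face=32,bridge=57,moulding=12,left_head=58,right_head=58,key=3,mat=0,calculator=0,spare=0,nippers=0)
for c in("top","side"):
    p=capture(c);save(p,c+"0");print(c,np.array(p["pose"]).round(2).tolist())
    for n,z in Z.items():
        print(n,[(round(d["conf"],2),np.round(d["centre"]).tolist(),atz(p,d["centre"],z).round(1)[:2].tolist()) for d in tip_of(p,n)][:3])
E
```

```text
{'time': 0.0, 'joint_positions': array([ 1.01999686e+00,  3.42730366e-01,  1.52505754e+00,  5.81367580e-06,
        1.27537234e+00, -1.46001073e-01]), 'dq': array([ 0.00142167, -0.00048411, -0.00207582, -0.00118092, -0.00032835,
        0.00096805]), 'tau': array([-6.27962090e-04, -4.31254363e+01, -2.44211894e+01,  7.16717751e-02,
        5.62960468e-02, -1.46898501e-04]), 'tool_pos': array([206.66673871, 482.45694282, 404.02662937]), 'tcp_rot': array([-3.14004255e+00, -2.33557739e-04,  2.73679239e+00]), 'contact_force': array([0.67456127, 0.67130101, 1.17303611]), 'moment': array([-0.04925947,  0.00140486,  0.01298128]), 'finger_force': 0.0, 'grip_width': 91.42077948224517}
top [[-0.03, -1.0, 0.07, 477.46], [-1.0, 0.03, -0.03, 5.33], [0.03, -0.07, -1.0, 940.86], [0.0, 0.0, 0.0, 1.0]]
jig [(0.82, [309.0, 230.0], [587.7, -8.1])]
stop_face [(0.57, [306.0, 188.0], [664.2, -3.6])]
bridge [(0.71, [308.0, 196.0], [644.0, -6.4])]
moulding [(0.67, [311.0, 247.0], [551.1, -9.7]), (0.6, [293.0, 337.0], [378.8, 29.1])]
left_head [(0.78, [274.0, 238.0], [567.8, 59.9])]
right_head [(0.74, [344.0,
[... 492 characters left out ...]
-0.01, -0.8, -0.6, 659.48], [0.0, 0.0, 0.0, 1.0]]
jig [(0.57, [330.0, 265.0], [585.2, -13.3])]
stop_face [(0.7, [352.0, 236.0], [667.5, -6.8])]
bridge [(0.9, [348.0, 234.0], [639.4, -17.0])]
moulding [(0.67, [250.0, 307.0], [372.3, 9.5]), (0.59, [319.0, 266.0], [554.5, -6.2])]
left_head [(0.53, [307.0, 237.0], [571.4, 43.6])]
right_head [(0.9, [350.0, 261.0], [569.6, -81.5])]
key [(0.83, [342.0, 361.0], [399.6, -207.1]), (0.56, [424.0, 350.0], [515.8, -303.0]), (0.2, [465.0, 282.0], [729.4, -266.4])]
mat [(0.97, [429.0, 353.0], [518.2, -310.7])]
calculator [(0.97, [211.0, 244.0], [454.7, 251.8])]
spare [(0.85, [282.0, 193.0], [728.9, 293.3])]
nippers [(0.98, [465.0, 282.0], [733.9, -265.5])]
```

View pics/top0.png

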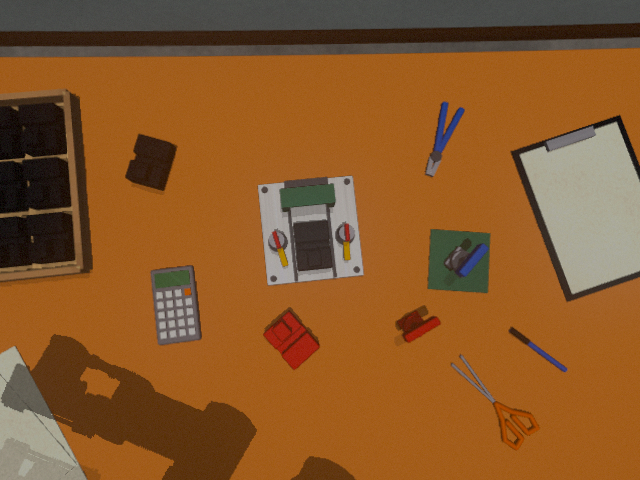

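View pics/side0.png

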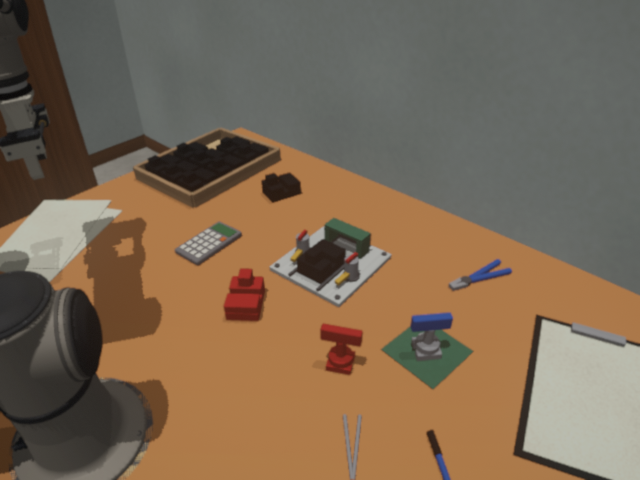

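The top picture shows the jig at about (311,230) with the black moulding in its channel at (312,245). The tongues are at (278,240) and (346,232), and the blue key is on the green mat at (465,260). The red key (418,325) and red moulding (292,340) are decoys. The side picture agrees: the blue key stands upright at (430,335).

```bash
cat > meas.py <<'E'
from h import *
def comp(p,lo,hi,box,minA=12):
    hsv=cv2.cvtColor(p["color"],cv2.COLOR_RGB2HSV);m=cv2.inRange(hsv,np.array(lo),np.array(hi))
    x0,x1,y0,y1=box;k=np.zeros_like(m);k[y0:y1,x0:x1]=m[y0:y1,x0:x1]
    n,l,s,c=cv2.connectedComponentsWithStats(k)
    return [np.argwhere(l==i)[:,::-1].astype(float) for i in range(1,n) if s[i,4]>=minA]
def desc(p,pts,z):
    W=np.array([atz(p,q,z)[:2] for q in pts]);c=W.mean(0)
    (cx,cy),(w,h),a=cv2.minAreaRect(W.astype(np.float32))
    u=np.linalg.svd(W-c)[2][0]; u=u*np.sign(u[0]+1e-9)
    return len(pts),c.round(1).tolist(),"rect",np.round([cx,cy,w,h],1).tolist(),"yaw",round(float(np.arctan2(u[1],u[0])),3)
E
python3 - <<'E'
from meas import *
p=capture("top")
J=(255,370,170,290)
for n,lo,hi,box,z in [("redL",(0,150,90),(5,255,255),J,66),("red2",(174,130,90),(180,255,255),J,66),("yel",(20,150,100),(33,255,255),J,32),("green",(50,40,20),(90,255,255),J,65),
  ("mat",(50,40,20),(90,255,255),(420,500,220,300),3),("blue",(105,150,60),(125,255,255),(420,500,220,300),91),("plate",(0,0,110),(180,40,255),J,12)]:
    for c in comp(p,lo,hi,box): print(n,desc(p,c,z))
big=cv2.resize(p["color"][170:300,250:380],None,fx=6,fy=6,interpolation=cv2.INTER_CUBIC)[:600]
im=np.hstack([big]);cv2.imwrite("pics/crop1.png",im[:,:,::-1])
q=capture("side")
big=cv2.resize(q["color"][210:370,260:480],None,fx=3.6,fy=3.6,interpolation=cv2.INTER_CUBIC)[:600,:800];cv2.imwrite("pics/crop2.png",big[:,:,::-1])
E
```

```text
redL (64, [573.5, -76.5], 'rect', [573.6, -76.3, 30.2, 7.0], 'yaw', 0.046)
redL (59, [563.1, 54.7], 'rect', [563.3, 54.8, 31.1, 5.8], 'yaw', 0.293)
yel (100, [541.3, -77.7], 'rect', [541.7, -77.9, 9.6, 32.8], 'yaw', 0.024)
yel (95, [533.0, 45.2], 'rect', [532.9, 45.1, 34.0, 9.7], 'yaw', 0.307)
green (995, [644.6, -4.6], 'rect', [644.6, -4.7, 34.9, 100.9], 'yaw', -1.494)
mat (2090, [516.7, -299.5], 'rect', [517.7, -303.3, 115.3, 116.9], 'yaw', 0.583)
blue (239, [514.4, -301.4], 'rect', [514.7, -301.6, 12.4, 65.3], 'yaw', -0.743)
plate (4539, [578.5, -8.1], 'rect', [586.7, -9.2, 198.1, 188.5], 'yaw', -1.521)
plate (541, [618.8, -6.6], 'rect', [616.6, -6.8, 35.1, 69.3], 'yaw', -1.487)
plate (51, [577.9, -71.3], 'rect', [577.6, -70.6, 24.0, 9.4], 'yaw', 0.087)
plate (55, [571.1, 49.2], 'rect', [571.4, 48.7, 26.8, 9.3], 'yaw', 0.283)
```

View pics/crop1.png

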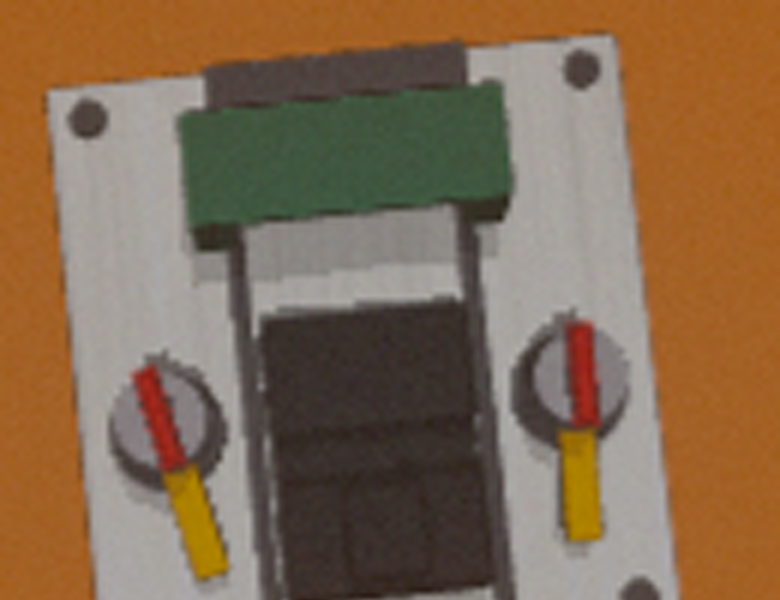

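The crop shows the left tongue turned roughly 0.2 rad and the right one nearly open. The moulding's front edge is at full-image (310,221) and the boss top at about (314,256). The tongue baseline of 131.5 mm agrees with the given 132 mm. That puts the jig at (586.4,-9.4) with yaw 0.078.

Run:
```python
from meas import *
p=capture("top")
def tojig(w): 
    c,s=np.cos(.078),np.sin(.078);d=np.array(w[:2])-[586.4,-9.4];return np.round([c*d[0]+s*d[1],-s*d[0]+c*d[1]],1)
f=atz(p,[310.2,221.2],52);b=atz(p,[314,256.2],76)
print("front",f,tojig(f),"boss",b,tojig(b))
for cam in("top","side"):
    p=capture(cam)
    for n,z in(("left_head",58),("right_head",58),("moulding",12),("bridge",57),("key",3)):
        for d in tip_of(p,n): w=atz(p,d["centre"],z);print(cam,n,round(d["conf"],2),w[:2].round(1),tojig(w))
# key handle in side view
for c in comp(p,(105,150,60),(125,255,255),(380,480,290,380)): print("sideblue",c.mean(0),desc(p,c,80))
K=np.array([514.6,-301.5,77]);print(proj(p,K), proj(p,[586.4,-9.4,12]))
```

```text
front [597.53186558  -9.29084715  52.        ] [11.1 -0.8] boss [529.75811665 -14.04700171  76.        ] [-56.8  -0.2]
top left_head 0.56 [563.2  55.5] [-18.1  66.5]
top right_head 0.69 [573.  -74.5] [-18.5 -63.9]
top moulding 0.89 [548.3 -12.9] [-38.3  -0.6]
top moulding 0.89 [376.   34.2] [-206.4   59.9]
top moulding 0.58 [573.9 -75. ] [-17.6 -64.4]
top bridge 0.75 [643.4  -6. ] [57.1 -1. ]
top key 0.65 [ 392.1 -203.6] [-208.8 -178.4]
top key 0.64 [ 505.8 -298.4] [-102.9 -281.9]
side left_head 0.81 [565.   44.1] [-17.2  55. ]
side right_head 0.69 [585.1 -74.8] [ -6.4 -65.1]
side moulding 0.81 [550.3  -8.1] [-35.9   4.1]
side moulding 0.71 [372.7  13.3] [-211.3   39.3]
side bridge 0.96 [640.1  -8.2] [53.7 -3. ]
side key 0.72 [ 516.5 -297. ] [ -92.1 -281.2]
side key 0.72 [ 392.1 -207.4] [-209.1 -182.2]
sideblue [431.70138889 317.38194444] (144, [524.6, -300.1], 'rect', [524.8, -300.3, 9.1, 64.4], 'yaw', -0.747)
[[429.0457418  322.16544877]] [[329.56544759 259.92029648]]
```

```bash
cat > go.py <<'E'
import sys
from h import *
from scipy.spatial.transform import Rotation as R
x,y,z,psi=map(float,sys.argv[1:5]);o=get_obs();M=R.from_euler("xyz",o["tcp_rot"]).as_matrix()
d=M.T@(np.array([x,y,z])-o["tool_pos"])/1000
c=o["tcp_rot"][2]; s=c-psi
print("shift",d.round(4).tolist(),"spin",round(s,3),"(wrapped",round((s+np.pi)%(2*np.pi)-np.pi,3),") t",round(o["time"],2),"q1,q6",o["joint_positions"][[0,5]].round(2))
E
python3 -m inch '[[-0.49,-0.33,0.1,2.66,0.5],[-0.49,-0.33,0.1,2.66,0.5],[-0.49,-0.33,0.1,2.66,0.5],[-0.49,-0.33,0.1,2.66,0.5],[-0.49,-0.33,0.1,2.66,0.5],[-0.49,-0.33,0.1,2.66,0.5],[-0.49,-0.33,0.1,2.66,0.5],[-0.49,-0.33,0.1,2.66,0.5]]'; python3 go.py 527.6 -14 300 0.078
```

```text
time: 2.62
tool_pos: [385.7, 204.7, 349.1]
tcp_rot: [3.141, -0.0, 1.731]
contact_force: [0.7, 0.3, -0.0]
grip_width: 46.7
finger_force: 0.0
shift [-0.2385, 0.1053, 0.0491] spin 1.653 (wrapped 1.653 ) t 2.62 q1,q6 [0.31 0.15]
```

```bash
python3 -m inch '[[-0.238,0.105,0.049,1.65,0.5],[-0.238,0.105,0.049,1.65,0.5],[-0.238,0.105,0.049,1.65,0.5],[-0.238,0.105,0.049,1.65,0.5],[-0.238,0.105,0.049,1.65,0.5],[-0.238,0.105,0.049,1.65,0.5],[-0.238,0.105,0.049,1.65,0.5],[-0.238,0.105,0.049,1.65,0.5]]'; python3 go.py 527.6 -14 300 0.078
```

```text
time: 3.28
tool_pos: [529.5, -14.4, 299.0]
tcp_rot: [3.141, 0.0, 0.726]
contact_force: [-0.6, -0.1, -0.2]
grip_width: 45.9
finger_force: 0.0
shift [-0.0012, -0.0016, -0.001] spin 0.648 (wrapped 0.648 ) t 3.28 q1,q6 [-0.17  0.67]
```

```bash
python3 -m inch '[[-0.001,-0.001,0,0.648,0.5],[-0.001,-0.001,0,0.648,0.5],[-0.001,-0.001,0,0.648,0.5],[-0.001,-0.001,0,0.648,0.5],[-0.001,-0.001,0,0.648,0.5],[-0.001,-0.001,0.03,0.648,0.5],[-0.001,-0.001,0.03,0.648,0.5],[-0.001,-0.001,0.03,0.648,0.5]]'; python3 go.py 527.6 -14 234 0.078
python3 - <<'E'
from meas import *
p=capture("side");b=cv2.resize(p["color"][200:320,240:400],None,fx=5,fy=5,interpolation=cv2.INTER_CUBIC);cv2.imwrite("pics/a1.png",b[:,:,::-1])
E
```

```text
time: 3.95
tool_pos: [526.0, -10.8, 269.2]
tcp_rot: [-3.141, 0.004, 0.09]
contact_force: [0.6, 0.0, -0.0]
grip_width: 45.9
finger_force: 0.0
shift [0.0014, 0.0034, 0.0352] spin 0.012 (wrapped 0.012 ) t 3.95 q1,q6 [-0.17  1.31]
```

View pics/a1.png

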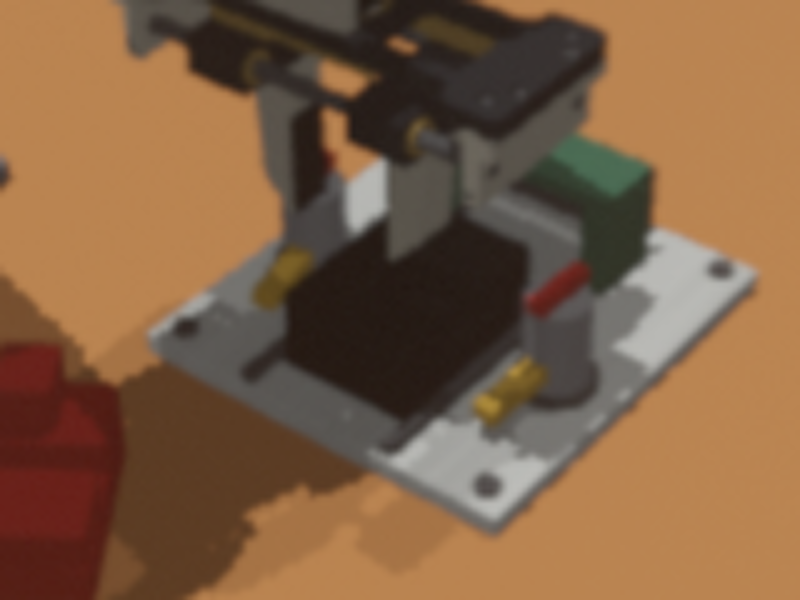

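The crop shows the fingers straddling the boss above the moulding (about 410,230 in the crop), clear of both screws. I'll descend and grip.

```bash
python3 -m inch '[[0.001,0.003,0.02,0.012,0.5],[0.001,0.003,0.035,0.012,0.5],[0.001,0.003,0.035,0.012,0.5],[0.001,0.003,0.035,0.012,0.5],[0.001,0.003,0.035,0.012,0],[0.001,0.003,0.035,0.012,0],[0.001,0.003,0.035,0.012,0],[0.001,0.003,0.035,0.012,0]]'; python3 -m inch '[[0,0,0,0,0],[0,0,0,0,0],[0,0,0,0,0]]'; python3 go.py 527.6 -14 234 0.078
```

```text
time: 4.67
tool_pos: [528.0, -13.8, 235.9]
tcp_rot: [3.141, -0.002, 0.077]
contact_force: [0.7, -0.3, 3.8]
grip_width: 25.9
finger_force: 30.0
time: 4.92
tool_pos: [528.0, -13.8, 235.9]
tcp_rot: [3.141, -0.001, 0.077]
contact_force: [-0.5, -0.7, 5.9]
grip_width: 25.6
finger_force: 30.0
shift [-0.0004, 0.0001, 0.0019] spin -0.001 (wrapped -0.001 ) t 4.92 q1,q6 [-0.17  1.32]
```

```bash
python3 -m inch '[[0.01,0,-0.001,0,0],[0.02,0,-0.001,0,0],[0.03,0,-0.001,0,0],[0.04,0,-0.001,0,0],[0.05,0,-0.001,0,0],[0.056,0,-0.001,0,0],[0.06,0,-0.001,0,0],[0.06,0,-0.001,0,0]]'; python3 -m inch '[[0.002,0,0,0,0],[0.004,0,0,0,0],[0.006,0,0,0,0],[0.008,0,0,0,0],[0.008,0,0,0,0]]';python3 go.py 594.3 -8.7 234 0.078
```

```text
time: 5.58
tool_pos: [587.9, -9.1, 236.0]
tcp_rot: [-3.141, -0.0, 0.077]
contact_force: [-0.4, 1.0, 0.7]
grip_width: 25.7
finger_force: 30.0
time: 6.0
tool_pos: [596.0, -8.5, 236.0]
tcp_rot: [-3.142, -0.001, 0.077]
contact_force: [0.6, -1.4, -0.1]
grip_width: 25.7
finger_force: 30.0
shift [-0.0017, 0.0001, 0.002] spin -0.001 (wrapped -0.001 ) t 6.0 q1,q6 [-0.14  1.35]
```

Not against the stop yet (no force); I'll continue in small steps.

```bash
python3 -m inch '[[0.001,0,0,0,0],[0.002,0,0,0,0],[0.003,0,0,0,0],[0.003,0,0,0,0]]'; python3 -m inch '[[0.001,0,0,0,0],[0.002,0,0,0,0],[0.003,0,0,0,0],[0.003,0,0,0,0]]'
```

```text
time: 6.33
tool_pos: [597.8, -8.4, 236.0]
tcp_rot: [-3.141, 0.003, 0.077]
contact_force: [-7.7, -0.5, 4.1]
grip_width: 25.8
finger_force: 30.0
time: 6.67
tool_pos: [599.0, -8.4, 236.0]
tcp_rot: [-3.141, 0.01, 0.077]
contact_force: [-17.3, -3.4, 12.6]
grip_width: 26.0
finger_force: 30.0
```

```bash
python3 -m inch '[[-0.003,0,0,0,0],[-0.003,0,0,0,0.4],[-0.003,0,0,0,0.4],[-0.003,0,0,0,0.4],[-0.003,0,0,0,0.4],[-0.003,0,-0.03,0,0.4],[-0.003,0,-0.06,0,0.4],[-0.003,0,-0.09,0,0.4]]'; python3 go.py 514.6 -301.5 330 -0.743
python3 - <<'E'
from meas import *
p=capture("top")
for d in tip_of(p,"moulding")[:2]: print(round(d["conf"],2),atz(p,d["centre"],12)[:2])
E
```

```text
time: 7.33
tool_pos: [598.6, -8.2, 326.7]
tcp_rot: [-3.141, 0.001, 0.077]
contact_force: [0.7, -1.0, -0.3]
grip_width: 36.5
finger_force: 0.0
shift [-0.1063, 0.286, -0.0033] spin 0.82 (wrapped 0.82 ) t 7.33 q1,q6 [-0.14  1.35]
0.83 [616.48784573  -8.54881366]
```

```bash
python3 -m inch '[[-0.106,0.286,-0.003,0.82,0.4],[-0.106,0.286,-0.003,0.82,0.4],[-0.106,0.286,-0.003,0.82,0.4],[-0.106,0.286,-0.003,0.82,0.4],[-0.106,0.286,-0.003,0.82,0.4],[-0.106,0.286,-0.003,0.82,0.4],[-0.106,0.286,-0.003,0.82,0.5],[-0.106,0.286,-0.003,0.82,0.5]]'; python3 -m inch '[[0,0,0,0,0.5],[0,0,0,0,0.5]]';python3 go.py 514.6 -301.5 300 -0.743
python3 - <<'E'
from meas import *
p=capture("top")
for d in tip_of(p,"moulding")[:2]: print(round(d["conf"],2),atz(p,d["centre"],12)[:2])
a=cv2.resize(p["color"][165:295,250:380],None,fx=4,fy=4,interpolation=cv2.INTER_CUBIC)[:480]
q=capture("side");
for d in tip_of(q,"moulding")[:2]: print(round(d["conf"],2),atz(q,d["centre"],12)[:2])
b=cv2.resize(q["color"][270:390,385:455],None,fx=4,fy=4,interpolation=cv2.INTER_CUBIC)
cv2.imwrite("pics/b1.png",np.hstack([a,b])[:,:,::-1])
E
```

```text
time: 8.1
tool_pos: [513.0, -306.6, 328.4]
tcp_rot: [3.14, -0.001, -0.751]
contact_force: [-0.5, 0.2, 0.2]
grip_width: 44.2
finger_force: 0.0
time: 8.27
tool_pos: [514.6, -301.8, 328.3]
tcp_rot: [-3.141, 0.001, -0.744]
contact_force: [0.4, -0.4, -0.6]
grip_width: 45.9
finger_force: 0.0
shift [-0.0002, -0.0002, 0.0283] spin -0.001 (wrapped -0.001 ) t 8.27 q1,q6 [-0.66  1.66]
0.95 [620.07753619  -8.2532758 ]
0.72 [ 513.78669961 -296.32857795]
0.98 [625.0687309   -3.51682751]
0.73 [373.56371006   4.91837608]
```

View pics/b1.png

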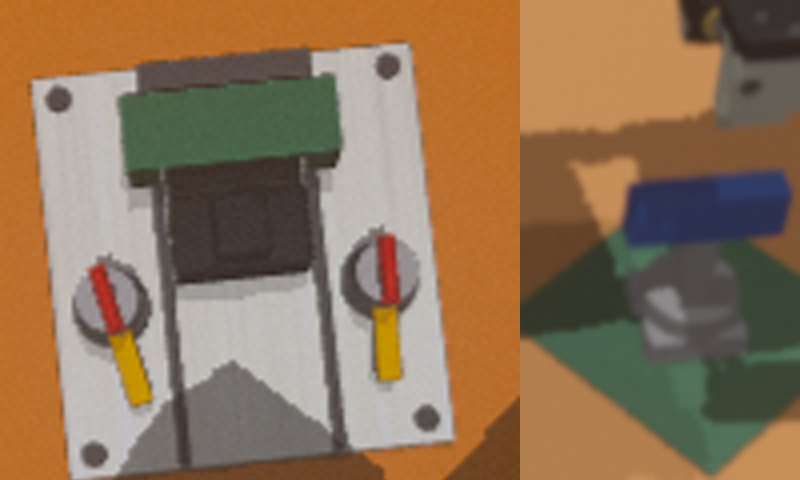

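The picture shows the moulding home under the bridge, its rear edge at crop (240,277). The key stands upright and untouched under the open gripper. Next I grip it.

```bash
python3 -m inch '[[0,0,0.03,0,0.5],[0,0,0.06,0,0.5],[0,0,0.075,0,0.5],[0,0,0.085,0,0.5],[0,0,0.085,0,0.5],[0,0,0.085,0,0],[0,0,0.085,0,0],[0,0,0.085,0,0]]'; python3 -m inch '[[0,0,0,0,0],[0,0,0,0,0],[0,0,0,0,0],[0,0,0,0,0]]'
python3 - <<'E'
from meas import *
p=capture("top");w=atz(p,[310.5,234.2],52);print(w, (w[0]-586.4)*.997+(w[1]+9.4)*.078)
E
```

```text
time: 9.13
tool_pos: [515.3, -301.6, 245.6]
tcp_rot: [-3.141, -0.003, -0.743]
contact_force: [0.2, -0.6, -0.7]
grip_width: 30.5
finger_force: 0.0
time: 9.47
tool_pos: [515.0, -301.7, 244.9]
tcp_rot: [-3.141, -0.001, -0.743]
contact_force: [0.1, 0.2, 4.5]
grip_width: 16.0
finger_force: 30.0
[572.87464435  -9.1707214   52.        ] -13.46689585213571
```

```bash
python3 -m inch '[[0,0,-0.02,0,0],[0,0,-0.05,0,0],[0,0,-0.08,0,0],[0,0,-0.1,0,0],[0,0,-0.1,0,0]]'; python3 go.py 563.3 54.9 345 0.297
```

```text
time: 9.93
tool_pos: [515.4, -302.1, 348.3]
tcp_rot: [-3.141, -0.008, -0.743]
contact_force: [0.3, -1.5, -2.5]
grip_width: 15.3
finger_force: 30.0
shift [-0.2063, -0.2952, 0.0019] spin -1.04 (wrapped -1.04 ) t 9.93 q1,q6 [-0.66  1.66]
```

```bash
python3 -m inch '[[-0.02,-0.03,0,-0.1,0],[-0.04,-0.06,0,-0.2,0],[-0.063,-0.09,0.0,-0.3,0],[-0.085,-0.12,0.0,-0.4,0],[-0.106,-0.15,0.0,-0.5,0],[-0.128,-0.18,0,-0.6,0],[-0.15,-0.212,0,-0.7,0],[-0.17,-0.24,0,-0.8,0]]'; python3 go.py 563.3 54.9 345 0.297
```

```text
time: 10.6
tool_pos: [551.5, -7.6, 342.1]
tcp_rot: [-3.141, 0.003, 0.062]
contact_force: [0.1, -0.6, -3.0]
grip_width: 16.2
finger_force: 30.0
shift [0.0156, -0.0617, -0.0029] spin -0.235 (wrapped -0.235 ) t 10.6 q1,q6 [-0.15  1.36]
```

```bash
python3 -m inch '[[0.005,-0.02,0,-0.1,0],[0.01,-0.04,0,-0.2,0],[0.0156,-0.0617,0,-0.235,0],[0.0156,-0.0617,0,-0.235,0],[0.0156,-0.0617,0,-0.235,0],[0.0156,-0.0617,0,-0.235,0]]'; python3 go.py 563.3 54.9 325 0.297
python3 - <<'E'
from meas import *
p=capture("top");q=capture("side")
for c in comp(p,(105,150,60),(125,255,255),(220,340,180,300)): print("blue",desc(p,c,190.5-0))
a=cv2.resize(p["color"][190:270,220:320],None,fx=4,fy=4,interpolation=cv2.INTER_CUBIC)
b=cv2.resize(q["color"][160:280,260:360],None,fx=4,fy=4,interpolation=cv2.INTER_CUBIC)
cv2.imwrite("pics/c1.png",np.vstack([a,b])[:600,:,::-1] if 0 else np.hstack([np.vstack([a,np.zeros((160,400,3),np.uint8)]),b])[:,:,::-1])
E
```

```text
time: 11.1
tool_pos: [563.7, 52.4, 342.6]
tcp_rot: [-3.141, 0.003, 0.292]
contact_force: [-0.4, -0.1, -2.0]
grip_width: 16.2
finger_force: 30.0
shift [0.0003, -0.0025, 0.0176] spin -0.005 (wrapped -0.005 ) t 11.1 q1,q6 [-0.04  1.24]
blue (16, [536.6, 42.6], 'rect', [537.3, 43.5, 12.6, 3.2], 'yaw', -1.473)
```

View pics/c1.png

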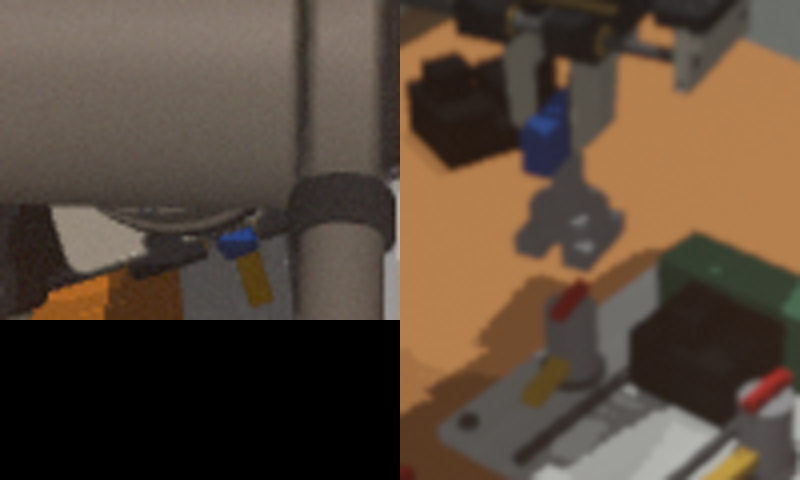

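The side crop shows the key upright in the fingers, its groove lined up above the left tongue (crop 570,300). The arm hides the top view. I'll let it settle and then descend.

```bash
python3 -m inch '[[0,0,0.005,0,0],[0,0,0.01,0,0],[0,0,0.018,0,0],[0,0,0.018,0,0],[0,0,0.018,0,0]]'; python3 go.py 563.3 54.9 300 0.297
```

```text
time: 11.62
tool_pos: [563.9, 52.4, 325.2]
tcp_rot: [-3.141, 0.002, 0.291]
contact_force: [-0.2, -0.1, -2.6]
grip_width: 15.8
finger_force: 30.0
shift [0.0002, -0.0025, 0.0252] spin -0.006 (wrapped -0.006 ) t 11.62 q1,q6 [-0.04  1.24]
```

```bash
python3 -m inch '[[0,-0.0025,0,-0.006,0],[0,-0.0025,0.005,-0.006,0],[0,-0.0025,0.01,-0.006,0],[0,-0.0025,0.014,-0.006,0],[0,-0.0025,0.018,-0.006,0],[0,-0.0025,0.021,-0.006,0],[0,-0.0025,0.021,-0.006,0]]'; python3 go.py 563.3 54.9 300 0.297
```

```text
time: 12.2
tool_pos: [563.2, 55.0, 304.2]
tcp_rot: [-3.141, 0.001, 0.298]
contact_force: [-0.8, 0.5, -2.4]
grip_width: 15.5
finger_force: 30.0
shift [0.0001, 0.0002, 0.0042] spin 0.001 (wrapped 0.001 ) t 12.2 q1,q6 [-0.04  1.23]
```

Groove has dropped over the tongue with no force. I'll seat it and turn.

```bash
python3 -m inch '[[0,0,0.003,0,0],[0,0,0.003,-0.1,0],[0,0,0.003,-0.2,0],[0,0,0.003,-0.3,0],[0,0,0.003,-0.4,0],[0,0,0.003,-0.5,0],[0,0,0.003,-0.6,0],[0,0,0.003,-0.7,0]]'; python3 go.py 563.3 55 301 1.65
```

```text
time: 12.87
tool_pos: [563.6, 54.3, 301.8]
tcp_rot: [3.14, 0.001, 1.002]
contact_force: [1.7, -4.3, -6.9]
grip_width: 15.9
finger_force: 30.0
shift [0.0004, -0.0006, 0.0008] spin -0.648 (wrapped -0.648 ) t 12.87 q1,q6 [-0.04  0.53]
```

```bash
python3 -m inch '[[0,0,0,-0.1,0],[0,0,0,-0.2,0],[0,0,0,-0.3,0],[0,0,0,-0.4,0],[0,0,0,-0.5,0],[0,0,0,-0.6,0],[0,0,0,-0.66,0],[0,0,0,-0.66,0]]'; python3 go.py 563.3 55 301 1.65; python3 -c "
from h import *;print(get_obs()['moment'])"
```

```text
time: 13.53
tool_pos: [563.9, 54.4, 302.0]
tcp_rot: [3.14, 0.001, 1.66]
contact_force: [3.2, -1.8, -4.3]
grip_width: 16.0
finger_force: 30.0
shift [0.0007, -0.0006, 0.001] spin 0.01 (wrapped 0.01 ) t 13.53 q1,q6 [-0.04 -0.13]
[-0.65989484 -0.54720638 -0.02465328]
```

Groove play may leave the screw short of the stop, so I'll turn a bit further.

```bash
python3 -m inch '[[0,0,0,-0.05,0],[0,0,0,-0.1,0],[0,0,0,-0.14,0],[0,0,0,-0.14,0],[0,0,0,-0.14,0]]'; python3 -c "
from h import *;print(get_obs()['moment'],get_obs()['tcp_rot'])"
```

```text
time: 13.95
tool_pos: [563.8, 54.8, 302.3]
tcp_rot: [3.14, 0.001, 1.795]
contact_force: [3.7, -2.1, -5.2]
grip_width: 15.8
finger_force: 30.0
[-0.65460115 -0.77273346 -0.06574392] [3.13982046e+00 6.67150636e-04 1.79494103e+00]
```

```bash
python3 -m inch '[[0,0,0,0.06,0],[0,0,0,0.12,0],[0,0,0,0.12,0],[0,0,-0.01,0.12,0],[0,0,-0.02,0.12,0],[0,0,-0.03,0.12,0],[0,0,-0.043,0.12,0],[0,0,-0.043,0.12,0]]'; python3 go.py 573.5 -76.5 345 3.18; python3 -c "
from h import *;q=capture('side');b=cv2.resize(q['color'][170:300,250:390],None,fx=4,fy=4,interpolation=cv2.INTER_CUBIC);cv2.imwrite('pics/d1.png',b[:,:,::-1])"
```

```text
time: 14.62
tool_pos: [563.8, 55.2, 348.7]
tcp_rot: [3.136, 0.001, 1.678]
contact_force: [0.5, 0.5, -2.3]
grip_width: 15.8
finger_force: 30.0
shift [-0.1319, -0.0046, 0.0038] spin -1.502 (wrapped -1.502 ) t 14.62 q1,q6 [-0.04 -0.15]
```

View pics/d1.png

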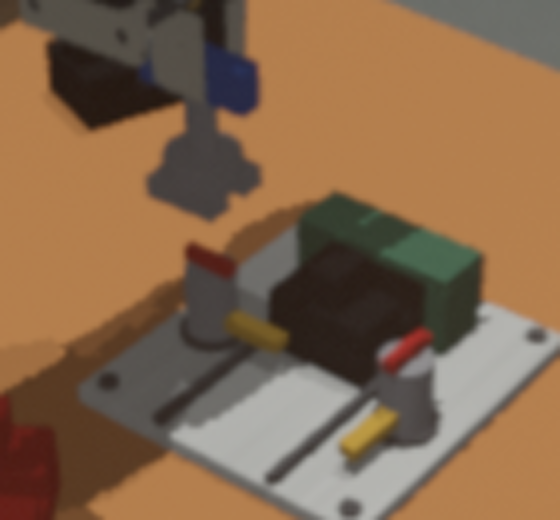

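The left tab now lies across behind the moulding (crop 258,330) and the key is still upright. On to the right screw.

```bash
python3 -m inch '[[-0.016,-0.001,0.004,-0.12,0],[-0.032,-0.001,0.004,-0.24,0],[-0.048,-0.002,0.004,-0.36,0],[-0.064,-0.002,0.004,-0.48,0],[-0.08,-0.003,0.004,-0.6,0],[-0.096,-0.003,0.004,-0.72,0],[-0.112,-0.004,0.004,-0.84,0],[-0.132,-0.0046,0.004,-0.96,0]]'; python3 -m inch '[[0,0,0,-0.12,0],[0,0,0,-0.24,0],[0,0,0,-0.36,0],[0,0,0,-0.48,0],[0,0,0,-0.545,0],[0,0,0,-0.545,0],[0,0,0,-0.545,0]]'; python3 go.py 573.5 -76.5 325 3.18
```

```text
time: 15.33
tool_pos: [572.6, -76.9, 340.6]
tcp_rot: [3.141, -0.001, 2.645]
contact_force: [-0.9, -0.4, -3.3]
grip_width: 15.5
finger_force: 30.0
time: 15.92
tool_pos: [572.7, -76.6, 340.7]
tcp_rot: [3.141, -0.001, -3.103]
contact_force: [-0.4, 0.7, -2.6]
grip_width: 15.7
finger_force: 30.0
shift [-0.0008, 0.0001, 0.0157] spin -6.283 (wrapped 0.001 ) t 15.92 q1,q6 [-0.27 -1.88]
```

```bash
python3 -m inch '[[-0.0008,0,0.01,0,0],[-0.0008,0,0.018,0,0],[-0.0008,0,0.022,0,0],[-0.0008,0,0.026,0,0],[-0.0008,0,0.03,0,0],[-0.0008,0,0.034,0,0],[-0.0008,0,0.037,0,0],[-0.0008,0,0.037,0,0]]'; python3 go.py 573.5 -76.5 301.5 3.18
```

```text
time: 16.58
tool_pos: [573.6, -76.6, 303.3]
tcp_rot: [3.141, -0.001, -3.1]
contact_force: [-0.0, 0.1, -4.0]
grip_width: 15.8
finger_force: 30.0
shift [0.0001, 0.0001, 0.0018] spin -6.28 (wrapped 0.003 ) t 16.58 q1,q6 [-0.27 -1.88]
```

```bash
python3 -m inch '[[0,0,0.002,0.1,0],[0,0,0.002,0.2,0],[0,0,0.002,0.3,0],[0,0,0.002,0.4,0],[0,0,0.002,0.5,0],[0,0,0.002,0.6,0],[0,0,0.002,0.7,0],[0,0,0.002,0.8,0]]'; python3 go.py 573.5 -76.5 301.5 1.51;  python3 -m inch '[[0,0,0,0.11,0],[0,0,0,0.22,0],[0,0,0,0.33,0],[0,0,0,0.44,0],[0,0,0,0.55,0],[0,0,0,0.66,0],[0,0,0,0.77,0],[0,0,0,0.87,0]]'; python3 -m inch '[[0,0,0,0,0],[0,0,0,0,0]]'; python3 go.py 573.5 -76.5 301.5 1.51
```

```text
time: 17.25
tool_pos: [573.9, -76.5, 302.1]
tcp_rot: [3.141, 0.0, 2.378]
contact_force: [1.3, 1.3, -5.0]
grip_width: 15.8
finger_force: 30.0
shift [0.0002, -0.0003, 0.0006] spin 0.868 (wrapped 0.868 ) t 17.25 q1,q6 [-0.26 -1.07]
time: 17.92
tool_pos: [574.2, -76.3, 302.1]
tcp_rot: [3.14, -0.001, 1.507]
contact_force: [3.3, 1.6, -5.7]
grip_width: 15.7
finger_force: 30.0
time: 18.08
tool_pos: [574.1, -76.5, 302.3]
tcp_rot: [3.14, -0.0, 1.516]
contact_force: [3.1, 1.1, -3.9]
grip_width: 16.0
finger_force: 30.0
shift [-0.0, -0.0006, 0.0008] spin 0.006 (wrapped 0.006 ) t 18.08 q1,q6 [-0.26 -0.21]
```

```bash
python3 -m inch '[[0,0,0,-0.06,0],[0,0,0,-0.12,0],[0,0,0,-0.12,0],[0,0,-0.01,-0.12,0],[0,0,-0.02,-0.12,0],[0,0,-0.03,-0.12,0],[0,0,-0.043,-0.12,0],[0,0,-0.043,-0.12,0]]'; python3 go.py 517 -303 345 2.4; python3 -c "
from h import *;q=capture('side');b=cv2.resize(q['color'][170:300,250:390],None,fx=4,fy=4,interpolation=cv2.INTER_CUBIC);cv2.imwrite('pics/d2.png',b[:,:,::-1])"
```

```text
time: 18.75
tool_pos: [574.2, -76.8, 348.9]
tcp_rot: [3.136, 0.002, 1.633]
contact_force: [-0.3, -0.6, -2.8]
grip_width: 15.9
finger_force: 30.0
shift [-0.2222, -0.0711, 0.0039] spin -0.767 (wrapped -0.767 ) t 18.75 q1,q6 [-0.27 -0.33]
```

View pics/d2.png

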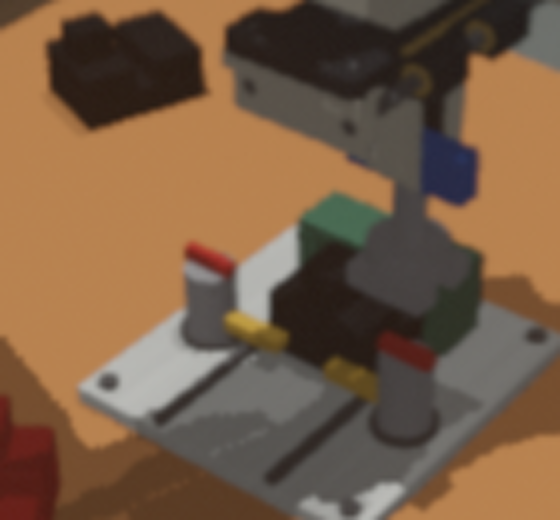

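Both tabs now lie across behind the moulding (crop 258,330 and 350,378). I'll return the key to its mat.

```bash
python3 -m inch '[[-0.03,-0.009,0.004,-0.1,0],[-0.06,-0.018,0.004,-0.2,0],[-0.09,-0.027,0.004,-0.3,0],[-0.12,-0.036,0.004,-0.4,0],[-0.15,-0.045,0.004,-0.5,0],[-0.18,-0.055,0.004,-0.6,0],[-0.21,-0.065,0.004,-0.7,0],[-0.222,-0.071,0.004,-0.767,0]]'; python3 -m inch '[[0,0,0.02,0,0],[0,0,0.04,0,0],[0,0,0.06,0,0],[0,0,0.08,0,0],[0,0,0.085,0,0],[0,0,0.085,0,0]]'; python3 go.py 517 -303 245 2.4
```

```text
time: 19.47
tool_pos: [515.3, -306.2, 340.6]
tcp_rot: [-3.14, 0.001, 2.402]
contact_force: [-0.3, -0.5, -2.8]
grip_width: 15.6
finger_force: 30.0
time: 19.97
tool_pos: [516.1, -302.3, 254.2]
tcp_rot: [-3.141, -0.004, 2.4]
contact_force: [0.3, -0.5, -2.9]
grip_width: 15.7
finger_force: 30.0
shift [-0.0012, 0.0001, 0.0092] spin -0.0 (wrapped -0.0 ) t 19.97 q1,q6 [-0.66 -1.49]
```

```bash
python3 -m inch '[[0,0,0.003,0,0],[0,0,0.006,0,0],[0,0,0.009,0,0],[0,0,0.009,0,0]]'; python3 -m inch '[[0,0,0.001,0,0],[0,0,0.001,0,0]]'
```

```text
time: 20.3
tool_pos: [516.6, -302.6, 247.3]
tcp_rot: [3.142, 0.0, 2.4]
contact_force: [-0.1, -0.0, -2.2]
grip_width: 15.4
finger_force: 30.0
time: 20.47
tool_pos: [516.6, -302.6, 246.3]
tcp_rot: [3.141, 0.0, 2.4]
contact_force: [0.2, 0.7, -2.7]
grip_width: 16.1
finger_force: 30.0
```

```bash
python3 -m inch '[[0,0,0.001,0,0],[0,0,0.002,0,0],[0,0,0.002,0,0]]'; python3 -m inch '[[0,0,0.001,0,0],[0,0,0.001,0,0]]'
```

```text
time: 20.72
tool_pos: [516.7, -302.6, 245.0]
tcp_rot: [3.141, 0.001, 2.4]
contact_force: [-0.8, 1.3, 4.8]
grip_width: 16.1
finger_force: 30.0
time: 20.88
tool_pos: [516.7, -302.6, 245.0]
tcp_rot: [3.141, 0.002, 2.4]
contact_force: [-3.2, 2.4, 10.5]
grip_width: 16.0
finger_force: 30.0
```

The key is on the mat (contact force turned upward). I'll release, rise and check.

```bash
python3 -m inch '[[0,0,-0.001,0,0],[0,0,-0.001,0,0.4],[0,0,-0.001,0,0.4],[0,0,-0.001,0,0.4],[0,0,-0.001,0,0.4],[0,0,-0.03,0,0.4],[0,0,-0.06,0,0.4],[0,0,-0.1,0,0.4]]';  python3 -m inch '[[-0.04,-0.02,-0.03,0,0.5],[-0.08,-0.04,-0.06,0,0.5],[-0.12,-0.06,-0.06,0,0.5],[-0.16,-0.08,-0.06,0,0.5],[-0.16,-0.08,-0.06,0,0.5],[-0.16,-0.08,-0.06,0,0.5]]'
python3 - <<'E'
from meas import *
p=capture("top");q=capture("side")
for c in comp(p,(105,150,60),(125,255,255),(420,500,220,300)): print("blue",desc(p,c,91))
for n,z in(("moulding",12),("key",3),("calculator",0),("spare",0),("nippers",0)):
  for d in tip_of(p,n)[:2]: print(n,round(d["conf"],2),atz(p,d["centre"],z)[:2].round(1))
o=get_obs();print(o["contact_force"],o["tool_pos"],o["time"])
a=cv2.resize(p["color"][120:320,250:520],None,fx=1.48,fy=1.48);b=cv2.resize(q["color"][200:400,270:510],None,fx=1.6,fy=1.6)
cv2.imwrite("pics/e1.png",np.hstack([a[:290,:400],b[:290,:]])[:,:,::-1])
E
```

```text
time: 21.55
tool_pos: [516.2, -302.4, 341.7]
tcp_rot: [-3.141, -0.005, 2.4]
contact_force: [1.9, -0.4, -0.2]
grip_width: 36.7
finger_force: 0.0
time: 22.05
tool_pos: [580.5, -474.8, 400.4]
tcp_rot: [-3.141, 0.0, 2.396]
contact_force: [0.9, -1.1, -0.7]
grip_width: 46.1
finger_force: 0.0
moulding 0.95 [379.6  29.1]
moulding 0.75 [612.2  -6.5]
key 0.94 [ 518.  -297.4]
key 0.86 [ 387.1 -201.8]
calculator 0.7 [441.1 256.1]
spare 0.6 [728.3 293.7]
nippers 0.91 [ 727.8 -255.1]
[-0.85812489 -0.23354637 -0.56817651] [ 580.56897586 -468.50390838  403.97996507] 22.4
```

View pics/e1.png

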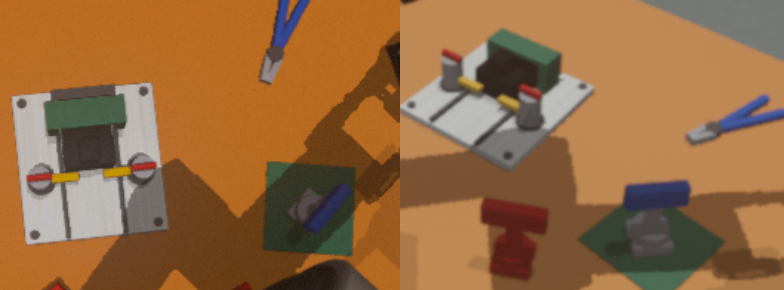

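The picture shows the moulding home and both tabs across. The key stands on its mat and the bystanders are in place. One last numeric check before handing in.

Run:
```python
from meas import *
J=(255,370,170,290);p=capture("top")
for lo,hi,z in(((0,150,70),(5,255,255),66),((20,150,70),(33,255,255),32)):
    for c in comp(p,lo,hi,J): print(desc(p,c,z))
v=cv2.cvtColor(p["color"],cv2.COLOR_RGB2GRAY)
m=np.median(v[:,306:311],1)[205:250];print(m.astype(int).tolist())
def P(jx,z): c,s=.997,.078; return proj(p,[586.4+jx*c,-9.4+jx*s,z])[0].round(1)
print("rear top/bottom edge expected px",P(-10,52),P(-10,12),"boss rear top",P(-6,76))
```

```text
(66, [573.7, -76.6], 'rect', [573.7, -76.8, 29.8, 7.5], 'yaw', -1.49)
(65, [563.5, 53.8], 'rect', [563.5, 54.2, 7.6, 28.4], 'yaw', -1.459)
(105, [571.0, -44.4], 'rect', [570.9, -44.8, 11.3, 34.9], 'yaw', -1.481)
(100, [565.6, 23.4], 'rect', [565.8, 23.6, 11.2, 33.9], 'yaw', -1.471)
[61, 51, 52, 52, 52, 53, 55, 53, 50, 56, 55, 57, 57, 56, 59, 58, 59, 57, 59, 59, 59, 59, 58, 54, 51, 52, 52, 53, 50, 50, 146, 155, 155, 156, 156, 184, 187, 188, 188, 187, 187, 187, 187, 186, 189]
rear top/bottom edge expected px [311.  232.3] [310.7 234.6] boss rear top [310.9 228.7]
```

```bash
python3 -c "
from plant import *
print(close_job())"
```

```text
the job is handed in; nothing more can be done
None
```

I've handed the job in: in the last pictures the moulding is home against the end stop, both screws are turned shut with the key, the key stands upright on its mat, and the bystanders look undisturbed; no verdict came back.

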